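# Load the amber reference block and clamp the photometer arm down

### The job

Get the photometer ready for its calibration check: set the amber (orange) reference block flat inside the black framed seat on top of the white photometer, and let go of it. Then swing the photometer's raised arm over and all the way down onto its stop, closing it above the block.

Things in the scene. Friction and masses are not known exactly. Their poses are not given: they have to be found in the camera images.
- block_amber: Orange reference block, a bar 30 (its x) by 50 (its y) by 28 mm high, about 90 g, dark round window in the middle of its top. Origin: centre of its underside; z up. Same after half a turn. A blue and a green block of the same shape stand near, at least 45 mm free around each. Grasp it across its 30 mm.
- seat (a point): Middle of the seat floor, 70 mm above the bench, on the photometer, a white fixed box 150 (x) by 220 (y) by 70 mm high, placed and turned differently each time. Black frame: 6 mm high, 4 thick, inside 46 (x) by 66 (y), so the block has 8 mm to spare all round, its 50 mm side along y, either way round. Axes: z up, y from the seat to the arm's hinge, x along the hinge axis.
- clamp_hinge (a point): Point on the arm's hinge axis, mid-width of the arm: 95 mm from the seat's middle along the seat's +y, 40 mm above the seat floor. It does not move; axes as for the seat, the hinge axis along x. Two metal cheeks around it, 48 (x) by 28 mm (y), rise 8 mm above the axis. The deck ends 60 mm beyond it (+y).
- clamp (a joint): Angle of the aluminium arm, rad. 0: closed, level on its stop, along -y from the hinge over the seat; pi/2 upright; starts at 1.7 to 2.0, leaning back away from the seat. Bar 26 mm wide (x), 12 thick, centred on the hinge axis, reaching 130 mm from it. A stiff hinge holds it where it is left: push it all the way, 1 to 2 N near its end. Closed, its foot (3 mm, below) clears a seated block by 3 mm.
Mind the look-alikes: they are no part of the job. Of the things like the block_amber, leave any that is pink; of the rest the smaller one is meant.

How it is judged:
By the outcome, as a careful person would: the job done as asked, in the order asked, and still so for the second after the job is handed in, with the robot touching nothing.
It also fails if it takes over 53 s, if anything falls off the work surface, if the arm or the gripper's body presses on something with over 40 N, if the wrist force passes 120 N, or if a joint passes its speed limit or range.

### The arm

A 6-joint arm with a two-finger parallel gripper is mounted at the origin on the work surface. World frame = base frame: x ahead of the robot, y to its left, z up, the work surface at z = 0. Lengths are in m, angles in rad, forces in N, time in s.
With the tool pointing down it reaches from about 0.325 to 0.9 m from the base axis. Payload 6.1 kg.
Tool frame: the origin (TCP) lies at the very end of the fingers, on their centre line; the grasp point (between the pads) lies 19 mm behind it; z points along the fingers, y is the line along which they close (so a half turn about z gives the same grasp; the last joint's range is limited). The gripper opens to 87 mm and grips with 3 to 60 N. Pads are 19 mm wide; open, the fingers measure 117 mm over their backs; the gripper's body (75 mm by 190 mm) begins 51 mm behind the grasp point.
Start: joints at [1.009, 0.22, 1.526, -0, 1.395, -0.126], TCP at [0.264, 0.567, 0.223] pointing down, gripper open.
Joint ranges: [-2.98, 2.98], [-0.91, 2.08], [0.09, 2.57], [-1.24, 4.39], [0.2, 2.65], [-2.68, 2.68]. Speed limits (rad/s): [2.57, 2.57, 3.01, 3.14, 3.14, 3.14].

### API

Orientations are given as [roll, pitch, yaw] about the fixed x, y, z axes, in that order (R = Rz(yaw) Ry(pitch) Rx(roll)).
In Python, from cell import ctrl gives the robot as it stands. The module is installed in compiled form; this text tells all that it offers. Calls block until the motion is done:
- ctrl.movep(position, orientation): joint-space move of the TCP to a pose.
- ctrl.line_to(position, rotation=None, v=0.15, until_force=None): straight line of the TCP; rotation=None keeps the orientation; v is the mean speed in m/s. With until_force (N) it stops when the force on the tool has changed by that much, and returns True; else False.
- ctrl.movej(angles): joint-space move.
- ctrl.move_gripper(opening): finger opening in m; the grip force is fixed at half the most; returns when the fingers have stopped.
- ctrl.pause(seconds).
- ctrl.ik(position, orientation): joint angles nearest the present ones, or None.
- ctrl.state(): the state.
- ctrl.read_camera(name): name is "side" or "top" or "wrist"; returns a dict with "img" (480x640x3 uint8, red, green, blue), "z_map" (480x640 float32, m along the optical axis (not along the pixel's ray), 0 where there is no reading), "fx", "fy", "cx", "cy" (pixels), "world_from_camera" (4x4, takes a point from camera to world coordinates). Camera axes: x right, y up, looking along -z (the intrinsics and any distortion apply to the point x, -y, -z); pixel columns grow to the right and rows downward; lengths in m; the calibration is good to about 2 mm. A picture is of the moment at which its call begins.
A pose or a line that the arm cannot do raises ctrl.IKError and nothing moves.
- ctrl.close_job(): hands the job in; it is judged then, once.
The state is a dict: "time_s": time; "joints": joint angles; "dq": joint speeds; "joint_efforts": joint torques, N m; "tool_pos": TCP position; "tcp_rot": TCP orientation; "contact_force": force on the tool from outside, world axes, zero at the start; "ft_torque": the same for the moment, N m; "finger_gap": finger opening in m; "gripper_force": force on a finger pad.
Only numpy, scipy, OpenCV 4.12 (cv2) and the standard library are available. Lean on these libraries where they do the work, as an engineer would, in place of code of your own. Each camera call takes 0.05 s, during which the arm holds its last target. There are 200 camera calls.

## Working session

There is one attempt and no reset: what is moved stays moved. The work goes in short steps, each a Python script; the robot and the scene stay as the last script left them, time stands still between calls to the robot, and variables do not carry over. Pictures are saved under pics/ and viewed, at most 10 in all, crops included, and the job is handed in when it is done.

```bash
mkdir -p pics; cat > h.py <<'E'
import numpy as np, cv2
from cell import ctrl
def cam(n):
    c=ctrl.read_camera(n); return c
def pts(c):
    z=c["z_map"]; v,u=np.mgrid[0:480,0:640]
    P=np.stack([(u-c["cx"])/c["fx"]*z,-(v-c["cy"])/c["fy"]*z,-z,np.ones_like(z)],-1)
    W=P@np.array(c["world_from_camera"]).T
    W=W[...,:3]; W[z==0]=np.nan
    return W
def save(img,n): cv2.imwrite("pics/"+n,np.ascontiguousarray(img[...,::-1]))
E
python3 - <<'E'
from h import *
import pickle
d={}
for n in("top","side"):
    c=cam(n); d[n]=c; save(c["img"],n+".png"); print(n,[k for k in c], np.round(c["world_from_camera"],3).tolist(),c["fx"])
pickle.dump(d,open("d.pkl","wb")); print(ctrl.state())
E
```

```text
top ['img', 'z_map', 'fx', 'fy', 'cx', 'cy', 'world_from_camera'] [[0.023, 0.991, -0.135, 0.361], [-1.0, 0.023, -0.001, -0.071], [0.002, 0.135, 0.991, 1.035], [0.0, 0.0, 0.0, 1.0]] 498.94251839967495
side ['img', 'z_map', 'fx', 'fy', 'cx', 'cy', 'world_from_camera'] [[0.858, 0.252, -0.449, 0.087], [-0.514, 0.458, -0.726, -0.738], [0.023, 0.853, 0.522, 0.588], [0.0, 0.0, 0.0, 1.0]] 491.2146392902361
{'time_s': 0.1, 'joints': array([ 1.00891716e+00,  2.21146595e-01,  1.52749306e+00, -1.13571339e-05,
        1.39470667e+00, -1.26131178e-01]), 'dq': array([ 0.00094947, -0.0024673 , -0.00124234, -0.00071617,  0.00233165,
       -0.00237111]), 'joint_efforts': array([ 6.41288716e-04, -4.95939088e+01, -3.88522196e+01,  7.02227606e-02,
        5.14475699e-02, -1.35225062e-05]), 'tool_pos': array([0.2635295 , 0.5661078 , 0.22154899]), 'tcp_rot': array([-3.13985150e+00, -2.09518151e-04,  2.70584648e+00]), 'contact_force': array([ 0.00811386,  0.86207872, -0.20335965]), 'ft_torque': array([-0.04876601, -0.01371612, -0.02078995]), 'gripper_force': 0.0, 'finger_gap': 0.08725259496158771}
```

View pics/top.png

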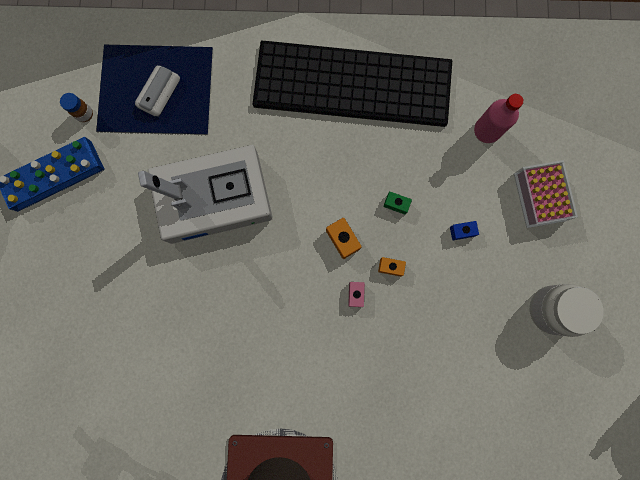

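View pics/side.png

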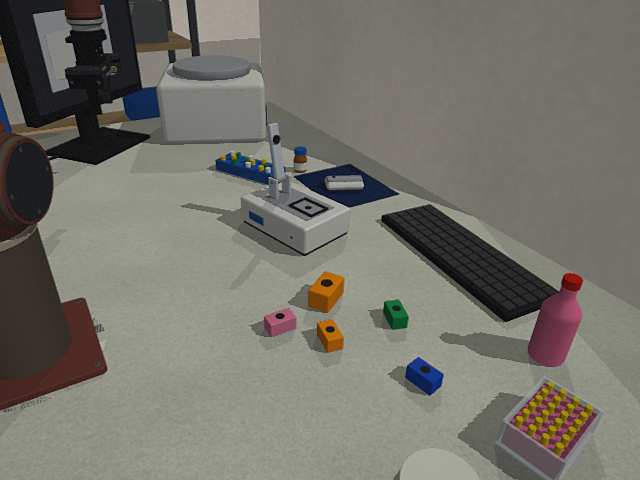

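Top view candidates for the amber block: large orange (343,237), small orange (392,267) and pink (357,294); blue (465,230) and green (397,203) are distractors. I choose the small orange one at (392,267). The seat is at (230,185), with the hinge to its left near (180,195) and the arm leaning back.

```bash
python3 - <<'E'
from h import *
import pickle
d=pickle.load(open("d.pkl","rb"))
c=d["top"]; W=pts(c); im=c["img"]
hsv=cv2.cvtColor(im,cv2.COLOR_RGB2HSV)
def rect(m,n):
    p=W[m][:,:2]; p=p[~np.isnan(p[:,0])].astype(np.float32)
    r=cv2.minAreaRect(p*1000); print(n,len(p),r)
for n,(u,v) in dict(small=(392,267),large=(343,237)).items():
    w=W[v-30:v+30,u-30:u+30]; print(n,W[v,u])
    m=np.zeros((480,640),bool); m[v-28:v+28,u-25:u+25]=1
    zt=np.nanmedian(W[v-2:v+3,u-2:u+3,2])
    m&=(abs(W[...,2]-zt)<.005)&(abs(W[...,0]-W[v,u,0])<.06); rect(m,n)
    print(hsv[v,u+9])
# photometer deck
z=W[...,2]; m=np.zeros((480,640),bool); m[140:245,150:275]=1
m&=(abs(z-.07)<.006); rect(m,"deck")
# frame: dark pixels around the seat
f=np.zeros((480,640),bool); f[160:212,203:258]=1
f&=(im.max(-1)<60); rect(f,"frame")
s=cv2.moments(f.astype(np.uint8)); 
# arm
m=np.zeros((480,640),bool); m[160:225,130:200]=1; m&=z>.085
p=W[m]; print(len(p)); q=np.c_[np.argwhere(m)[:,::-1],(p*1000).round()]; print(q[np.argsort(-p[:,2])][::25])
c=d["side"]; Ws=pts(c)
m=np.zeros((480,640),bool); m[118:205,262:298]=1; m&=(Ws[...,2]>.085)&(Ws[...,0]<.75); p=Ws[m];print("side",len(p)); 
q=np.c_[np.argwhere(m)[:,::-1],(p*1000).round()]; print(q[np.argsort(-p[:,2])][::30])
big=cv2.resize(im[215:310,320:430],None,fx=5,fy=5,interpolation=cv2.INTER_CUBIC); save(big,"crop.png")
E
```

```text
small [ 0.4409507 -0.2155162  0.029548 ]
small 364 ((442.9701232910156, -216.48321533203125), (49.78721618652344, 30.163827896118164), 79.40951538085938)
[ 16 202 148]
large [ 0.49804841 -0.11503914  0.04161739]
large 747 ((498.64764404296875, -115.83447265625), (72.02832794189453, 43.160804748535156), 31.923540115356445)
[ 16 213 147]
deck 7222 ((579.181396484375, 155.64071655273438), (150.17489624023438, 219.84910583496094), 14.838240623474121)
frame 386 ((590.7854614257812, 112.72027587890625), (58.84510040283203, 75.51993560791016), 14.77911376953125)
866
[[144. 178. 560. 220. 240.]
 [142. 178. 561. 224. 238.]
 [144. 182. 554. 221. 237.]
 [139. 174. 568. 230. 236.]
 [141. 173. 570. 228. 235.]
 [147. 178. 563. 219. 231.]
 [148. 178. 564. 219. 226.]
 [150. 186. 551. 216. 221.]
 [151. 176. 570. 218. 215.]
 [154. 178. 567. 213. 213.]
 [154. 188. 551. 214. 209.]
 [152. 189. 550. 218. 205.]
 [158. 179. 569. 212. 199.]
 [159. 190. 552. 211. 190.]
 [160. 178. 575. 213. 183.]
 [163. 187. 560. 209. 178.]
 [164. 186. 564. 209. 172.]
 [165. 193. 552. 208. 166.]
 [167. 184. 570. 208. 160.]
 [
[... 568 characters left out ...]
 [273. 134. 559. 215. 217.]
 [269. 136. 551. 220. 212.]
 [273. 140. 554. 206. 206.]
 [269. 141. 551. 221. 200.]
 [279. 143. 572. 214. 194.]
 [280. 145. 577. 218. 187.]
 [270. 149. 552. 220. 181.]
 [277. 152. 564. 208. 175.]
 [278. 154. 568. 210. 169.]
 [273. 158. 554. 209. 163.]
 [272. 160. 554. 213. 156.]
 [281. 162. 573. 207. 150.]
 [277. 167. 558. 198. 144.]
 [281. 168. 571. 203. 137.]
 [281. 170. 573. 206. 131.]
 [280. 174. 567. 201. 124.]
 [274. 179. 547. 193. 118.]
 [285. 174. 585. 210. 116.]
 [284. 177. 578. 201. 114.]
 [289. 178. 588. 196. 111.]
 [288. 179. 587. 199. 107.]
 [270. 184. 542. 202. 103.]
 [275. 188. 547. 188.  98.]
 [277. 190. 551. 185.  93.]
 [287. 186. 585. 201.  89.]]
```

View pics/crop.png

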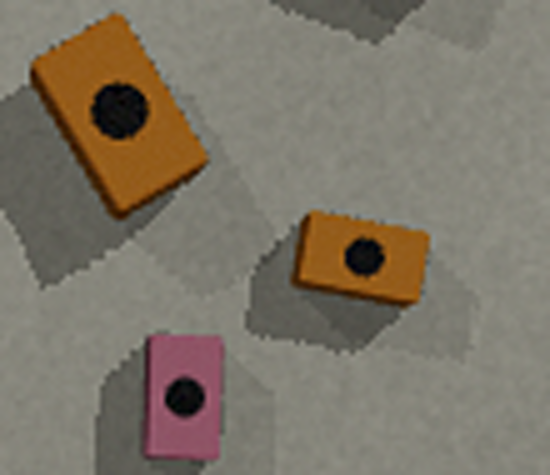

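Crop: the small orange block measures 50×30 mm, which matches; the large one is 72×43 mm. The deck and frame fits agree to about 1 mm. Picking now.

```bash
cat >> h.py <<'E'
pi=np.pi
A=np.radians(14.82); SEAT=np.array([.5907,.1124]); ux=np.array([np.cos(A),np.sin(A)]); uy=np.array([-np.sin(A),np.cos(A)])
YP=[pi,0,A+pi/2]
def S(x,y,z): return [*(SEAT+x*ux+y*uy),z]
E
python3 - <<'E'
from h import *
b=[.443,-.2165]; Y=[pi,0,np.radians(79.4)]
ctrl.move_gripper(.06)
ctrl.movep([*b,.12],Y)
c=cam("wrist"); save(c["img"],"w1.png"); W=pts(c)
hsv=cv2.cvtColor(c["img"],cv2.COLOR_RGB2HSV)
m=(abs(hsv[...,0].astype(int)-16)<5)&(hsv[...,1]>150)&(abs(W[...,2]-.028)<.005)&(np.hypot(W[...,0]-b[0],W[...,1]-b[1])<.04)
p=W[m][:,:2]; print(len(p)); 
if len(p): print(cv2.minAreaRect((p*1000).astype(np.float32)))
s=ctrl.state(); print(s["time_s"],s["tool_pos"],s["tcp_rot"])
E
```

```text
2176
((444.4194641113281, -214.7779541015625), (50.17808532714844, 29.26491355895996), 80.34984588623047)
3.775 [ 0.44337279 -0.21599503  0.1200846 ] [ 3.14140850e+00 -7.58811365e-05  1.38690576e+00]
```

View pics/w1.png

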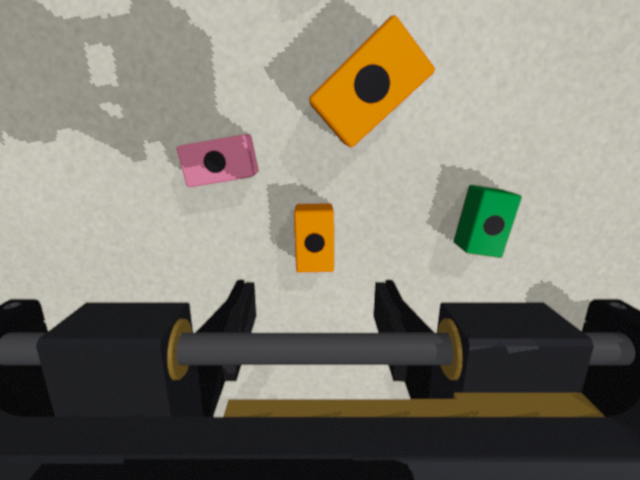

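The wrist view shows the block centred at (314,240) between the fingers, agreeing with the first measurement to 2 mm. The wrist camera is on the tool +x side, so I'll check its clearance to the raised arm while picking.

```bash
python3 - <<'E'
from h import *
b=[.4437,-.2156]; Y=[pi,0,np.radians(80)]
c=cam("wrist"); s=ctrl.state(); T=np.array(c["world_from_camera"])
o=T[:3,3]-s["tool_pos"]; a=s["tcp_rot"][2]; print("cam off tool-x",o[0]*np.cos(a)+o[1]*np.sin(a),"z",o[2], "look",-T[:3,2])
ctrl.line_to([*b,.12],Y); ctrl.line_to([*b,.010],v=.1)
ctrl.move_gripper(0.0)
s=ctrl.state(); print(s["finger_gap"],s["gripper_force"],s["tool_pos"])
ctrl.line_to([*b,.17],v=.2)
s=ctrl.state(); print(s["time_s"],s["finger_gap"],s["gripper_force"],s["contact_force"])
E
```

```text
cam off tool-x 0.08387094212402103 z 0.16204504613387044 look [-0.05529627 -0.29539208 -0.95377452]
0.029427375681372343 29.996789395809174 [ 0.44375443 -0.21562396  0.01009608]
6.9083 0.02976441785801255 29.99627262353897 [ 0.81838884 -0.03092926 -1.46100482]
```

The camera would pass within about 2 cm of the raised arm. I'll set the block back down and regrasp it with the tool tilted 10° away from the hinge side, then place it.

```bash
python3 - <<'E'
from h import *
b=[.4437,-.2156]; T=np.radians(-10); Y=[pi,T,np.radians(80)]
ctrl.line_to([*b,.0105],v=.2); ctrl.move_gripper(.06)
ctrl.line_to([*b,.05],v=.15)
ctrl.line_to([*b,.04],Y,v=.05); ctrl.line_to([*b,.012],v=.1)
ctrl.move_gripper(0.0)
print(ctrl.state()["finger_gap"])
ctrl.line_to([*b,.15],v=.2)
P=[pi,T,A+pi/2]
ctrl.movep(S(0,0,.20),P)
s=ctrl.state(); print(s["time_s"],s["finger_gap"],s["tool_pos"],S(0,0,.2),s["tcp_rot"])
c=cam("wrist"); save(c["img"],"w2.png")
d=cam("top"); save(cv2.resize(d["img"][120:260,100:300],None,fx=3,fy=3),"t2.png")
W=pts(c); im=c["img"]
m=(im.max(-1)<60)&(abs(W[...,2]-.076)<.008)&(np.hypot(W[...,0]-SEAT[0],W[...,1]-SEAT[1])<.055)
p=W[m][:,:2]; print(len(p)); print(cv2.minAreaRect((p*1000).astype(np.float32)))
E
```

```text
0.029790974242991427
12.7 0.029558804830777233 [0.59040817 0.11123669 0.19930699] [np.float64(0.5907), np.float64(0.1124), 0.2] [-3.14032207 -0.1742443   1.82793247]
266
((587.4844970703125, 131.61073303222656), (51.9473876953125, 35.5787353515625), 14.639311790466309)
```

View pics/w2.png

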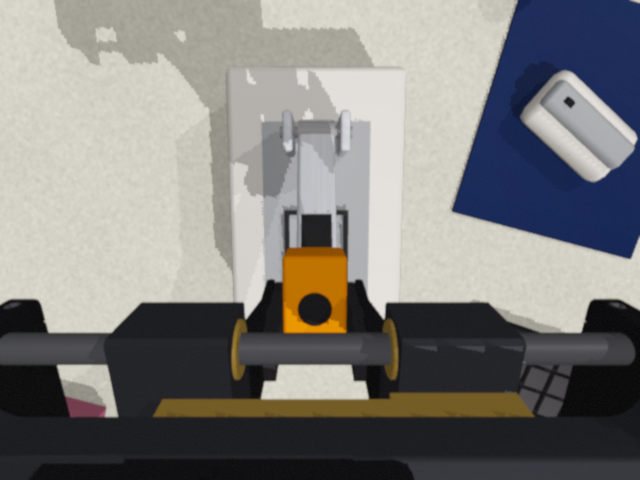

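The wrist view shows something arm-like running from the hinge (318,130) toward the seat (316,240), so I'm checking the top crop.

View pics/t2.png

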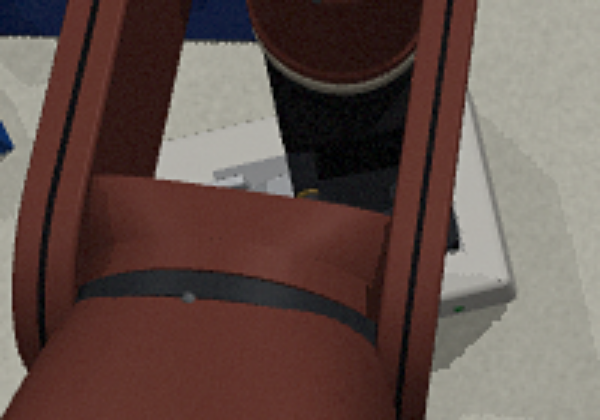

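```bash
python3 - <<'E'
from h import *
c=cam("wrist"); W=pts(c)
for v in range(110,256,8):
    w=W[v,317]; r=w[:2]-SEAT; print(v,np.round([r@ux,r@uy,w[2]],3))
s=cam("side"); save(s["img"][90:270,180:400].repeat(3,0).repeat(3,1),"s2.png")
E
```

```text
110 [0.003 0.12  0.069]
118 [0.003 0.113 0.07 ]
126 [0.003 0.098 0.117]
134 [nan nan nan]
142 [0.003 0.087 0.12 ]
150 [0.003 0.081 0.122]
158 [0.003 0.076 0.126]
166 [0.003 0.07  0.126]
174 [0.003 0.065 0.13 ]
182 [0.003 0.059 0.132]
190 [0.003 0.054 0.134]
198 [0.003 0.049 0.137]
206 [0.003 0.043 0.14 ]
214 [0.003 0.038 0.143]
222 [0.003 0.033 0.145]
230 [0.003 0.028 0.146]
238 [0.003 0.023 0.149]
246 [0.003 0.018 0.15 ]
254 [0.002 0.024 0.211]
```

View pics/s2.png

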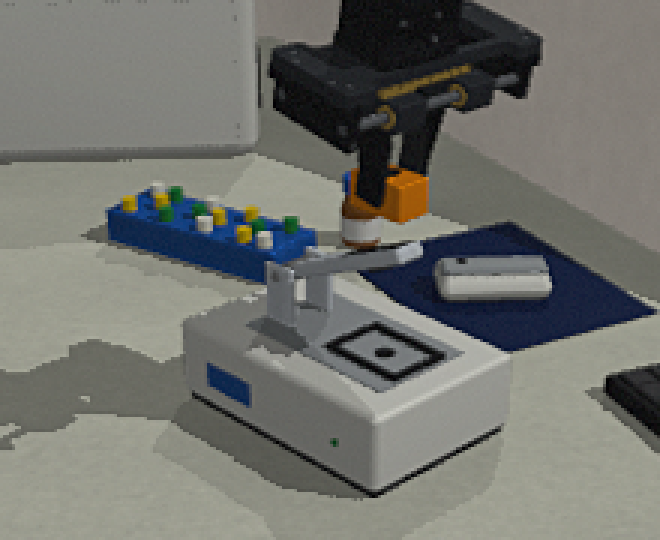

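The side view shows the arm at about 0.42 rad, over the seat; my first transfer swept through it. It has to be raised again before placing, so I'll put the block back on free bench space and lift the arm from below with a tilted finger.

```bash
cat >> h.py <<'E'
def hp(th,r,off):  # (y,z) rel. seat / world z of arm point
    d=np.array([-np.cos(th),np.sin(th)]); n=np.array([np.sin(th),np.cos(th)])
    return np.array([.095,.110])+r*d+off*n
def lift(th,tilt,r=.112,e=0.):
    p=hp(th,r,-.006+e); xt=np.array([np.cos(tilt),np.sin(tilt)])  # tool x in (y,z)
    t=p-.0095*xt
    return S(0,t[0],t[1]),[pi,-tilt,A+pi/2]
E
python3 - <<'E'
from h import *
b=[.4437,-.2156]; T=np.radians(-10); Y=[pi,T,np.radians(80)]
ctrl.line_to(S(0,-.02,.22)); ctrl.movep([*b,.10],Y); ctrl.line_to([*b,.0125],v=.15); ctrl.move_gripper(.06); ctrl.line_to([*b,.16],v=.25)
print(ctrl.state()["time_s"])
for td in (70,60,50,40):
  t=np.radians(td)
  for th in (.35,.42,.8,1.2,1.6,1.85):
    P,O=lift(th,t); q=ctrl.ik(P,O); print(td,th,None if q is None else np.round(q,2))
E
```

```text
16.9
70 0.35 [-0.42  0.77  1.41  0.87  1.86 -0.84]
70 0.42 [-0.41  0.75  1.42  0.88  1.87 -0.83]
70 0.8 [-0.39  0.68  1.46  0.9   1.87 -0.79]
70 1.2 [-0.35  0.6   1.51  0.94  1.85 -0.75]
70 1.6 [-0.29  0.55  1.57  0.97  1.81 -0.72]
70 1.85 [-0.25  0.53  1.6   0.99  1.78 -0.72]
60 0.35 [-0.39  0.66  1.46  0.78  1.76 -0.81]
60 0.42 [-0.39  0.65  1.46  0.78  1.76 -0.8 ]
60 0.8 [-0.36  0.58  1.49  0.8   1.78 -0.75]
60 1.2 [-0.32  0.51  1.54  0.83  1.76 -0.7 ]
60 1.6 [-0.26  0.46  1.59  0.87  1.73 -0.67]
60 1.85 [-0.22  0.44  1.62  0.88  1.69 -0.66]
50 0.35 [-0.35  0.56  1.5   0.68  1.66 -0.76]
50 0.42 [-0.35  0.55  1.5   0.68  1.66 -0.75]
50 0.8 [-0.32  0.48  1.52  0.7   1.68 -0.7 ]
50 1.2 [-0.27  0.42  1.56  0.73  1.68 -0.65]
50 1.6 [-0.21  0.37  1.6   0.75  1.64 -0.6 ]
50 1.85 [-0.17  0.35  1.62  0.77  1.61 -0.58]
40 0.35 [-0.3   0.46  1.54  0.58  1.55 -0.7 ]
40 0.42 [-0.3   0.45  1.54  0.58  1.56 -0.69]
40 0.8 [-0.27  0.39  1.55  0.59  1.59 -0.63]
40 1.2 [-0.22  0.33  1.57  0.61  1.59 -0.58]
40 1.6 [-0.16  0.29  1.61  0.63  1.57 -0.52]
40 1.85 [-0.11  0.28  1.63  0.64  1.54 -0.5 ]
```

```bash
python3 - <<'E'
from h import *
t=np.radians(68)
ctrl.move_gripper(0)
P,O=lift(.30,t); z=np.array([np.sin(t),-np.cos(t)])
q=np.array(P)-.09*np.array([*(uy*z[0]),z[1]])
ctrl.movep(list(q),O); print(ctrl.state()["time_s"])
ctrl.line_to(P,v=.15)
fm=0
for th in (.5,.75,1.0,1.25,1.5,1.7,1.88):
    ctrl.line_to(lift(th,t)[0],v=.12); f=ctrl.state()["contact_force"]; fm=max(fm,np.linalg.norm(f))
print(fm,ctrl.state()["time_s"])
P=np.array(ctrl.state()["tool_pos"]); ctrl.line_to(list(P+[*(-.12*uy),.03]),v=.25)
c=cam("side"); save(c["img"][90:270,180:400].repeat(3,0).repeat(3,1),"s3.png"); print(ctrl.state()["time_s"])
E
```

```text
19.1667
1.4165581942607692 22.4333
23.125
```

View pics/s3.png

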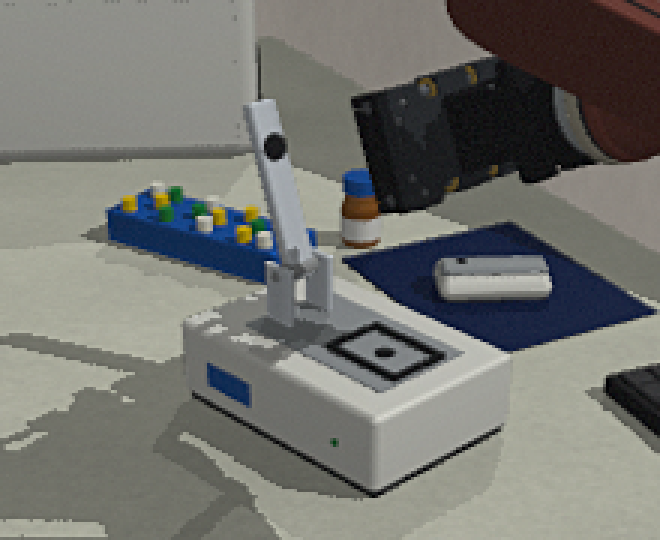

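The arm is raised to about 1.88 rad again and the seat is clear. Next I re-pick the block and place it.

```bash
python3 - <<'E'
from h import *
b=[.4437,-.2156]; T=np.radians(-10); Y=[pi,T,np.radians(80)]
ctrl.movep([*b,.12],Y); ctrl.move_gripper(.06); ctrl.line_to([*b,.012],v=.12); ctrl.move_gripper(0)
print(ctrl.state()["finger_gap"])
ctrl.line_to([*b,.12],v=.25)
P=[pi,T,A+pi/2]
ctrl.movep(S(.0015,-.001,.20),P)
ctrl.pause(.2)
ctrl.line_to(S(.0015,-.001,.0825),P,v=.1,until_force=8) 
s=ctrl.state(); print(s["time_s"],s["finger_gap"],s["tool_pos"],s["contact_force"])
ctrl.move_gripper(.048)
ctrl.line_to(S(.0015,-.001,.19),v=.15)
c=cam("wrist"); save(c["img"],"w4.png"); s=cam("side"); save(s["img"][90:270,180:400].repeat(3,0).repeat(3,1),"s4.png"); print(ctrl.state()["time_s"])
W=pts(c); hsv=cv2.cvtColor(c["img"],cv2.COLOR_RGB2HSV)
m=(abs(hsv[...,0].astype(int)-16)<5)&(hsv[...,1]>150)&(np.hypot(W[...,0]-SEAT[0],W[...,1]-SEAT[1])<.05)&(abs(W[...,2]-.098)<.01)
p=W[m]; print(len(p),np.percentile(p[:,2],[5,50,95])); print(cv2.minAreaRect((p[:,:2]*1000).astype(np.float32)))
E
```

```text
0.029987999564332693
30.675 0.02971133392320777 [0.59160036 0.1118639  0.08218411] [-0.04448275 -0.28341445  5.69850027]
32.3083
2240 [0.09627858 0.09767319 0.09883098]
((592.4639892578125, 113.36668395996094), (29.372041702270508, 49.690765380859375), 14.998977661132812)
```

```bash
python3 -c "
import cv2,numpy as np
a=cv2.imread('pics/w4.png');b=cv2.imread('pics/s4.png')
a=cv2.resize(a,(400,300));b=cv2.resize(b,(400,327))
cv2.imwrite('pics/m4.png',np.hstack([a,b[:300]]))"
```

```text
(no output)
```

View pics/m4.png

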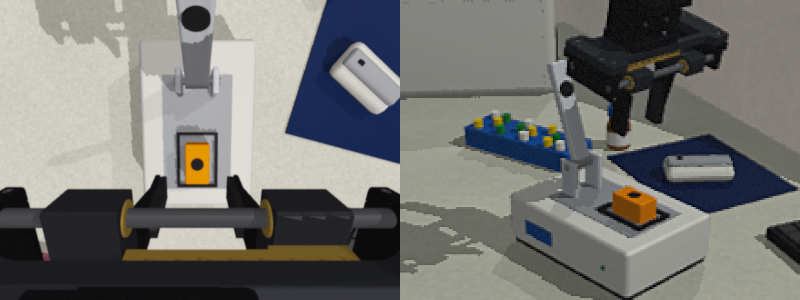

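The block is seated flat inside the frame: top at 98 mm, within 2 mm of centre, aligned. Now closing the arm from behind.

```bash
python3 - <<'E'
from h import *
x=.0015
def tgt(th,e=0.): 
    p=hp(th,.112,.006+e); return S(x,p[0]+.0095,p[1])
ctrl.line_to(S(x,-.001,.31),YP,v=.25); ctrl.move_gripper(0)
ctrl.line_to(S(x,.185,.31),v=.25); ctrl.line_to(S(x,.185,.215),v=.2)
print(ctrl.state()["time_s"])
fm=0
for th in (1.5,1.3,1.1,.9,.7,.5,.35,.2,.1):
    ctrl.line_to(tgt(th),v=.12); fm=max(fm,np.linalg.norm(ctrl.state()["contact_force"]))
print(fm,ctrl.state()["time_s"])
h=ctrl.line_to(tgt(0,-.004),v=.03,until_force=12)
s=ctrl.state(); print(h,s["tool_pos"],s["contact_force"],tgt(0))
ctrl.line_to(S(x,.005,.25),v=.2); ctrl.line_to(S(x,-.15,.30),v=.3)
c=cam("side"); save(c["img"][90:270,180:400].repeat(3,0).repeat(3,1),"s5.png")
W=pts(c); r=(W[...,:2]-SEAT); X=r@ux; Yy=r@uy; m=(abs(X)<.01)&(Yy>-.03)&(Yy<.08)&(W[...,2]>.108)&(W[...,2]<.15)
print(m.sum(),np.polyfit(Yy[m],W[...,2][m],1)); print(ctrl.state()["time_s"])
E
```

```text
35.4917
1.0431386369641875 38.8333
True [0.59460203 0.10590792 0.11626464] [-2.11221931  0.24657681  7.30057313] [np.float64(0.5940684754489296), np.float64(0.10553316862374221), np.float64(0.116)]
209 [-0.00552941  0.11598757]
40.8417
```

View pics/s5.png

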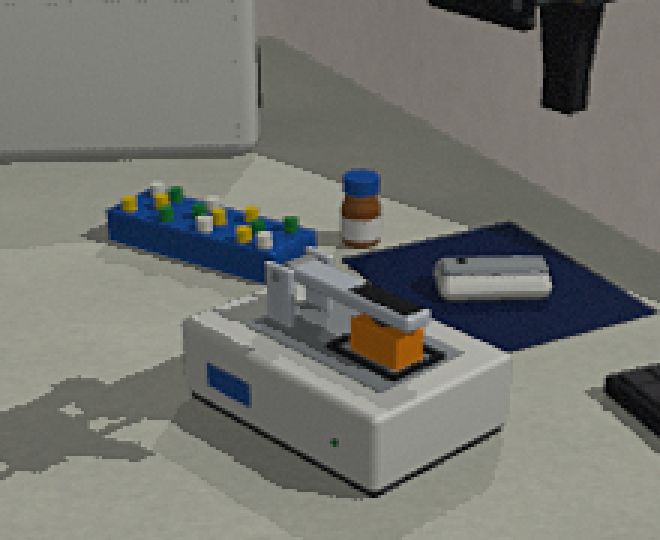

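The arm is level on its stop (slope about −0.006, top at 116 mm), the block is seated below it, and the robot is clear.

```bash
python3 -c "
from cell import ctrl
print(ctrl.close_job())"
```

```text
the job is handed in; nothing more can be done
None
```

The amber block is flat in the photometer seat and released, the arm is closed level on its stop above it, and I handed the job in at about 41 s; my first move had accidentally knocked the arm partway down, so I raised it back to about 1.88 rad before placing the block.

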